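# Mock up a power supply on a chassis blank

### The job

Mock up the power supply on the ruled aluminium chassis plate, where the transformer and the terminal strip are already bolted into the two end squares of the row nearer to you. Put the power brick in the middle of the square between these two, its long sides running along the row, and set the heat sink flat on top of the brick, centred and lying the same way; then stand the copper coil upright in the middle of the square directly behind the transformer and the relay upright in the middle of the square directly behind the terminal strip. Leave the ring core, the flux pot and the side cutters where they are.

Things in the scene. Friction and masses are not known exactly. Their poses are not given: they have to be found in the camera images.
- brick_c (a point): Power converter brick, loose: flat block 58 x 46 x 22 mm, black sides and a bare metal top. This point is its centre, 11 mm above its underside. x along the 58 mm side, y along the 46 mm side, z up. Grasp it across the 46 mm. About 0.14 kg.
- heatsink_c (a point): Black finned heat sink, loose, fins up: 60 x 50 x 26 mm. This point is its centre, 13 mm above its underside. x along the 60 mm side, y along the 50 mm side, z up. Grasp it by the outer fins, across the 50 mm. About 0.09 kg.
- relay_c (a point): Relay with clear cover on a black base, loose, standing upright: 22 x 28 x 36 mm high. This point is its centre, 18 mm above its underside. x along the 22 mm width (grasp across it), y along the 28 mm, z up. About 0.035 kg.
- coil_former_c (a point): Copper coil on a pale bobbin with two round flanges, loose, standing upright: 25 mm diameter, 30 mm high. This point is its centre, 15 mm above its underside; z up. Grasp it across any diameter. About 0.02 kg.
- plate: Aluminium chassis plate, fixed, 166 x 224 x 4 mm, lying on the bench with a dark ruled grid of 2 rows of 3 squares. Origin at the centre of its underside; the top face is 4 mm above it. x points away from the robot (behind), y to the robot's left, both turned with the plate by up to 0.25 rad. The squares are 75 mm along x and 70 mm along y: row centres at x = -37.5 mm (near row) and +37.5 mm (far row), columns at y = -70, 0 and +70 mm.
- transformer: Mains transformer, bolted to the plate in one end square of the near row (left or right, it varies): dark iron frame round a copper winding, 50 x 54 x 45 mm high. Origin at the centre of its underside, on the plate's top and in the middle of its square; axes as the plate's. The square directly behind it is centred 75 mm along +x.
- terminals: Terminal strip, bolted to the plate in the other end square of the near row: low black bar with ridges and two rows of four screws, 28 x 54 x 19 mm high. Origin at the centre of its underside, on the plate's top and in the middle of its square; axes as the plate's. The square directly behind it is centred 75 mm along +x.
- toroid_c (a point): Ring core wound with copper wire, loose, lying flat: 45 mm diameter, 12 mm high. Not to be moved. This point is its centre, 6 mm above the bench. Near it is a fixed desk lamp: foot 110 mm wide and upright post near world x 0.65, y 0.21 m, arm 0.37 to 0.42 m above the bench from there to about x 0.80, y -0.18 m; pass in front of it.
- flux_pot_c (a point): Flux pot, loose: white pot with black lid, 44 mm diameter, 34 mm high. Not to be moved. This point is its centre, 17 mm above the bench. Elsewhere, an open equipment chassis, about 0.18 m high, fills the bench beyond world x 0.47 m to the right of y -0.43 m.
- side_cutters_c (a point): Side cutters with red handles, loose, lying flat: 50 x 143 x 12 mm. Not to be moved. This point is its centre, 6 mm above the bench; y points from the jaws to the handles.

How it is judged:
By the outcome, as a careful person would: the job done as asked, in the order asked, and still so for the second after the job is handed in, with the robot touching nothing.
It also fails if it takes over 99 s, if anything falls off the work surface, if the arm or the gripper's body presses on something with over 40 N, if the wrist force passes 120 N, or if a joint passes its speed limit or range.

### The arm

A 6-joint arm with a two-finger parallel gripper is mounted at the origin on a cart in front of the work surface, level with it; the furniture and walls round the work are solid. World frame = base frame: x ahead of the robot, y to its left, z up, the work surface at z = 0. Lengths are in m, angles in rad, forces in N, time in s.
With the tool pointing down it reaches from about 0.375 to 0.9 m from the base axis. Payload 3.1 kg.
Tool frame: the origin (TCP) lies at the very end of the fingers, on their centre line; the grasp point (between the pads) lies 19 mm behind it (manip.pinch_z is the distance from the TCP to the grasp point, in m); z points along the fingers, y is the line along which they close (so a half turn about z gives the same grasp; the last joint's range is limited). The gripper opens to 85 mm and grips with 20 to 120 N. Pads are 22 mm wide; open, the fingers measure 114 mm over their backs; the gripper's body (76 mm by 85 mm) begins 54 mm behind the grasp point. The pads swing forward as they close: fully open they stand 13 mm farther back than shut.
Start: joints at [1.044, 0.527, 1.433, -0, 1.181, -0.178], TCP at [0.214, 0.587, 0.231] pointing down, gripper open.
Joint ranges: [-3.08, 3.08], [-0.75, 2.2], [0.22, 2.44], [-1.43, 4.57], [0, 2.65], [-2.85, 2.85]. Speed limits (rad/s): [2.79, 2.79, 3.14, 3.14, 3.14, 3.14].

### API

Orientations are given as a unit quaternion [x, y, z, w].
In Python, from station import manip gives the robot as it stands.
- The arm moves only by the tool servo_tool, never from a script. Its argument "commands" is one flat list of numbers, 7 for each row, row after row: the shift along the tool's x, y, z each as a share of 500 mm, from -1 to 1, then the turn, a rotation vector about the tool's x, y, z each as a share of 360 degrees, from -1 to 1, then the opening, from -1 (shut) to 1 (fully open). In form: [dx, dy, dz, rx, ry, rz, claw, dx, dy, dz, rx, ry, rz, claw, ...]. A call has 1 to 12 rows; each row shifts and turns the commanded pose from where the row before left it, along the tool's axes as they then stand; what a row does not reach is not made up. A row lasts 1/12 s, in which the tool goes at most 41.7 mm and 7.16 degrees, less where a joint would pass 70% of its speed; a pose out of reach is approached as far as the arm can. A call with a number of a shift or a turn outside -1 to 1 is refused whole. A call with a gripper value outside its range is refused whole. The fingers move at their own pace and stop on an object; "force" is the grip in N (left out, the last holds). Time passes only in rows, so rows that do not move let the fingers close. It gives the time, the measured TCP pose, the force, the opening and the grip force at its end, in the units of the state.
- manip.sense(): the state, without advancing time (a new reading comes with each control period).
- manip.snapshot(name): name is "scene" or "top"; returns a dict with "img" (384x512x3 uint8, red, green, blue), "mtx" (3x3 intrinsics, pixels), "distortion" ([k1, k2, p1, p2, k3] as OpenCV has them; the pictures are not rectified), "world_to_cam" (4x4, takes a point from world to camera coordinates). Camera axes: x right, y up, looking along -z (the intrinsics and any distortion apply to the point x, -y, -z); pixel columns grow to the right and rows downward; lengths in m; the calibration is good to about 2 mm. A picture is of the moment at which its call begins. There is no depth.
- manip.sign_off(): hands the job in; it is judged then, once.
Trained networks look in a picture, given as the dict that the camera call returned (one of the last four; its "shot" number tells which), for a name from the list of things; names that differ only in an ending like _2 or _b are one class to them, and where a whole thing is asked for, a point or a joint stands for the part that bears it (a point fixed in the world has none). Each returns a list of dicts, best first, with "conf" (0 to 1); they miss things now and then, are a little off and sometimes report something else, mostly with a low value. They report only what shows in the picture. A call takes as long as a camera call.
- manip.look_for(picture, query): "box" ([left, top, width, height] in pixels, round what is visible of it).
- manip.silhouettes(picture, query): "pixels" (384x512 bool, what is visible of it) and "box" ([left, top, width, height] in pixels, round what is visible of it).
The state is a dict: "t": time; "q": joint angles; "qd": joint speeds; "tau": joint torques, N m; "tcp_pos": TCP position; "tool_rot": TCP orientation; "force": force on the tool from outside, world axes, zero at the start; "ft_torque": the same for the moment, N m; "finger_gap": opening from 0.0 (shut) to 1.0 (fully open); "gripper_force": force on a finger pad.
Only numpy, scipy, OpenCV 4.12 (cv2) and the standard library are available. Lean on these libraries where they do the work, as an engineer would, in place of code of your own. Each camera call takes 0.05 s, during which the arm holds its last target. There are 200 camera calls.

## Working session

There is one attempt and no reset: what is moved stays moved. The work goes in short steps, Python scripts to look and compute and a tool call to move; the robot and the scene stay as the last step left them, time stands still between calls to the robot, and variables do not carry over. Pictures are saved under pics/ and viewed, at most 14 in all, crops included, and the job is handed in when it is done.

Besides the shell and the picture viewer there is one more tool, called after "Emit:" as name(argument=value, ...) on one line, values as JSON. servo_tool: Moves the arm, as the interface text tells. Its arguments: {"type":"object","properties":{"commands":{"type":"array"},"force":{"type":"number"}},"required":["commands"]}

```bash
ls; mkdir -p pics
python3 - <<'E'
from station import manip
import cv2,numpy as np
print(manip.sense())
for n in ["scene","top"]:
    p=manip.snapshot(n); cv2.imwrite(f"pics/{n}0.png",p["img"][:,:,::-1])
    print(n,p["mtx"].tolist(),p["distortion"],np.round(p["world_to_cam"],4).tolist())
    for q in ["brick_c","heatsink_c","relay_c","coil_former_c","plate","transformer","terminals","toroid_c","flux_pot_c","side_cutters_c"]:
        print(q,[(np.round(d["box"],1).tolist(),round(d["conf"],2)) for d in manip.look_for(p,q)[:3]])
E
```

```text
pics
{'t': 0.0, 'q': array([ 1.04353678e+00,  5.28461044e-01,  1.43387074e+00,  1.55563935e-05,
        1.18137681e+00, -1.78462719e-01]), 'qd': array([-0.00036355, -0.00041339, -0.00023258, -0.00044045, -0.00084561,
       -0.0004619 ]), 'tau': array([ 6.89893932e-05, -4.42344582e+01, -1.78029585e+01, -6.74224589e-05,
        8.27897253e-03, -4.95997110e-07]), 'tcp_pos': array([0.21319746, 0.58677783, 0.23034679]), 'tool_rot': array([ 1.73518526e-01,  9.84830037e-01, -9.90300241e-04, -3.72367056e-04]), 'force': array([-0.40297703, -0.22776743, -0.24747229]), 'ft_torque': array([ 0.00423366,  0.02089934, -0.00262336]), 'gripper_force': 0.0, 'finger_gap': 1.0034723810625858}
scene [[477.908485121178, 0.0, 261.2933588972457], [0.0, 477.908485121178, 188.02706427910505], [0.0, 0.0, 1.0]] [-0.17868951  0.          0.          0.          0.        ] [[0.2617, -0.9649, -0.0231, -0.1004], [0.4909, 0.1124, 0.8639, -0.2618], [-0.831, -0.2374, 0.5031, -1.1079], [0.0, 0.0, 0.0, 1.0]]
brick_c []
heatsink_c []
relay_c [([366.8, 180.6, 11.2, 15.4], 0.59)]
coil_former_c []
plate [([267.3, 173.9, 7
[... 306 characters left out ...]
26], [0.0, 464.62919013414506, 190.34491139386492], [0.0, 0.0, 1.0]] [-0.03970871  0.          0.          0.          0.        ] [[-0.0123, -0.9999, 0.0011, 0.0306], [0.9978, -0.0122, 0.0646, -0.475], [-0.0646, 0.0019, 0.9979, -1.2402], [0.0, 0.0, 0.0, 1.0]]
brick_c []
heatsink_c [([213.5, 200.3, 25.2, 16.9], 0.77)]
relay_c [([376.6, 146.0, 14.1, 11.2], 0.4)]
coil_former_c [([160.5, 201.8, 7.3, 7.7], 0.58)]
plate [([269.8, 125.5, 80.0, 65.8], 0.69), ([376.6, 147.2, 14.0, 9.2], 0.65), ([273.7, 168.7, 20.9, 11.9], 0.46)]
transformer [([325.2, 165.9, 23.2, 14.3], 0.66)]
terminals [([272.1, 166.9, 20.8, 11.8], 0.49)]
toroid_c []
flux_pot_c [([104.2, 201.7, 16.9, 15.5], 0.53)]
side_cutters_c []
```

Run:
```python
import cv2
a=cv2.imread("pics/top0.png")[90:290,80:400]
cv2.imwrite("pics/a.png",cv2.resize(a,(800,500),interpolation=cv2.INTER_CUBIC))
a=cv2.imread("pics/scene0.png")[150:300,110:410]
cv2.imwrite("pics/b.png",cv2.resize(a,(800,400),interpolation=cv2.INTER_CUBIC))
```

```text
(no output)
```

View pics/a.png

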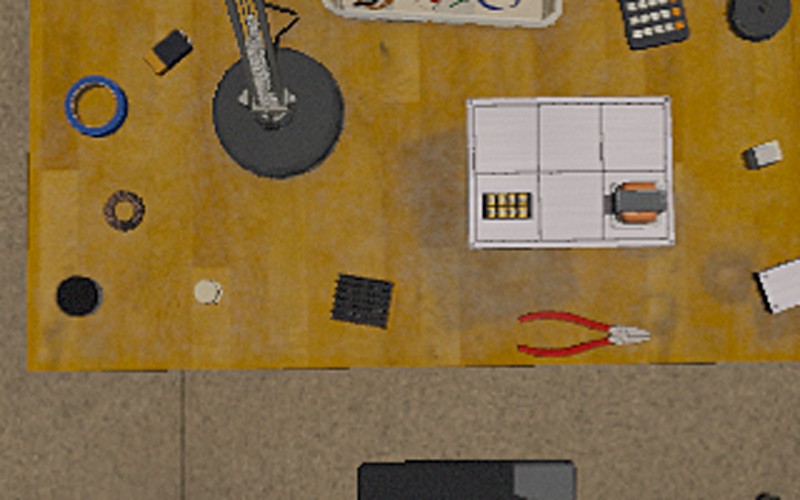

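View pics/b.png

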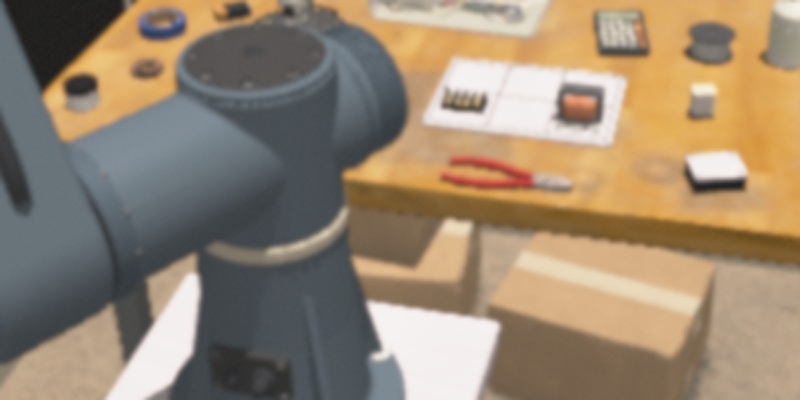

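Top view: terminals sit left at crop (507,206), transformer right at (637,203). The heat sink is at (362,300), coil at (207,292), relay at (763,154), and the brick at the right edge. I'll zoom in with the network masks overlaid.

```bash
cat > h.py <<'E'
from station import manip
import cv2,numpy as np
def toworld(p,uv,z):
    uv=np.asarray(uv,float).reshape(-1,1,2)
    n=cv2.undistortPoints(uv,p["mtx"],p["distortion"]).reshape(-1,2)
    W=p["world_to_cam"];R=W[:3,:3];c=-R.T@W[:3,3]
    d=np.c_[n[:,0],-n[:,1],-np.ones(len(n))]@R
    return c+d*((z-c[2])/d[:,2])[:,None]
def topix(p,X):
    W=p["world_to_cam"];C=np.asarray(X,float).reshape(-1,3)@W[:3,:3].T+W[:3,3]
    C=C*[1,-1,-1]
    return cv2.projectPoints(C,np.zeros(3),np.zeros(3),p["mtx"],p["distortion"])[0].reshape(-1,2)
def crop(img,x,y,w,h,s): return cv2.resize(img[y:y+h,x:x+w],(w*s,h*s),interpolation=cv2.INTER_CUBIC)
E
python3 - <<'E'
from h import *
p=manip.snapshot("top");im=p["img"][:,:,::-1].copy()
for q in ["brick_c","heatsink_c","relay_c","coil_former_c","plate","terminals","transformer","toroid_c","flux_pot_c"]:
    for d in manip.silhouettes(p,q)[:2]:
        m=d["pixels"].astype(np.uint8);c=cv2.findContours(m,0,2)[0]; c=max(c,key=cv2.contourArea) if c else None
        if c is not None: print(q,round(d["conf"],2),d["box"],cv2.minAreaRect(c),"ctr",np.argwhere(m)[:,::-1].mean(0), toworld(p,cv2.minAreaRect(c)[0],0)[0].round(3))
c1=crop(im,375,180,45,50,8);c2=crop(im,365,135,40,50,8)
cv2.imwrite("pics/c.png",np.hstack([c1,c2])) 
c1=crop(im,205,190,45,40,8);c2=crop(im,150,190,30,40,8)
cv2.imwrite("pics/d.png",np.hstack([c1,c2])) 
cv2.imwrite("pics/e.png",crop(im,262,118,96,76,8))
E
```

```text
brick_c 0.65 [380.6, 193.6, 27.4, 25.1] ((394.39654541015625, 203.74136352539062), (18.012447357177734, 23.58330726623535), 68.19859313964844) ctr [394.51932367 203.85990338] [ 0.435 -0.345  0.   ]
brick_c 0.51 [271.0, 167.8, 22.5, 12.5] ((282.5, 172.0), (10.0, 19.0), 90.0) ctr [282.58411215 172.04205607] [ 0.526 -0.04   0.   ]
heatsink_c 0.77 [213.6, 197.9, 28.1, 20.5] ((224.51353454589844, 209.9188995361328), (22.687061309814453, 19.070281982421875), 9.462322235107422) ctr [224.46386946 209.8974359 ] [0.424 0.12  0.   ]
coil_former_c 0.66 [161.3, 203.6, 7.0, 5.8] ((163.0, 206.5), (7.0, 8.0), 90.0) ctr [162.91803279 206.3442623 ] [0.435 0.288 0.   ]
coil_former_c 0.62 [102.3, 201.6, 19.4, 17.2] ((110.5, 208.0), (16.0, 19.0), 90.0) ctr [110.84870849 208.1697417 ] [0.433 0.433 0.   ]
plate 0.92 [271.0, 127.2, 79.3, 65.5] ((308.0, 158.5), (61.0, 82.0), 90.0) ctr [306.94963201 156.76632935] [ 0.562 -0.11   0.   ]
terminals 0.67 [272.1, 170.2, 20.5, 9.3] ((282.5, 172.0), (10.0, 19.0), 90.0) ctr [282.58252427 172.03883495] [ 0.526 -0.04   0.   ]
transformer 0.61 [326.3, 168.1, 19.7, 12.2] ((335.0, 171.5), (17.0, 22.0), 90.0) ctr [334.53703704 171.28571429] [ 0.526 -0.184  0.   ]
transformer 0.53 [274.3, 169.6, 17.6, 9.7] ((283.0, 172.0), (10.0, 18.0), 90.0) ctr [283.15168539 171.91573034] [ 0.526 -0.041  0.   ]
flux_pot_c 0.78 [103.6, 203.0, 19.1, 14.8] ((112.0, 208.5), (15.0, 18.0), 90.0) ctr [111.70212766 208.63829787] [0.431 0.429 0.   ]
flux_pot_c 0.64 [324.8, 166.6, 23.9, 14.7] ((335.0, 171.5), (17.0, 22.0), 90.0) ctr [334.63586957 171.31521739] [ 0.526 -0.184  0.   ]
```

View pics/c.png

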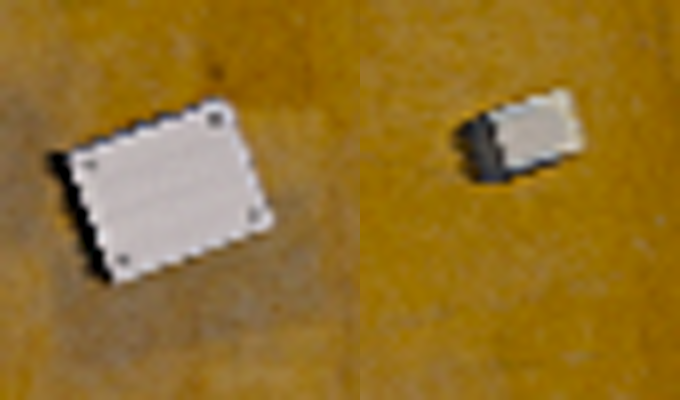

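View pics/d.png

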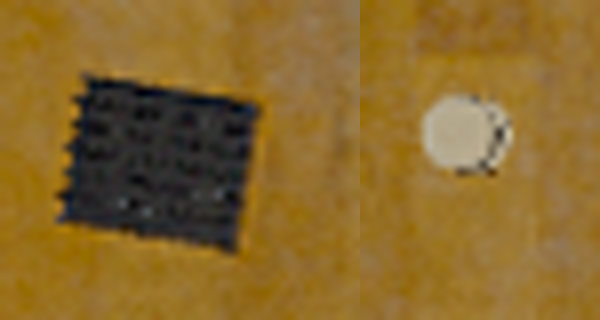

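View pics/e.png

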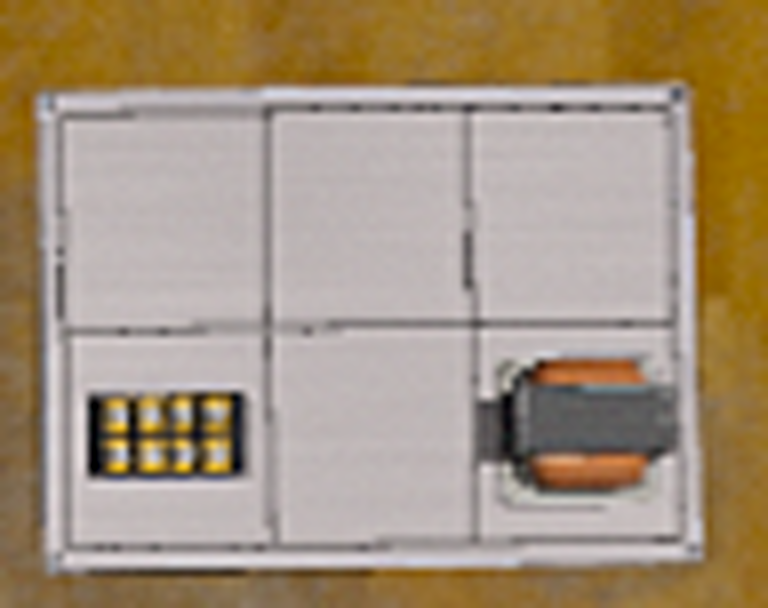

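```bash
cat > pose.py <<'E'
from h import *
def rect(p,c,off,z,L,Wd,s=8):
    X=toworld(p,(np.array(c,float)+.5)/s-.5+off,z)[:,:2]
    ctr=X.mean(0); u=(X[1]-X[0]+X[2]-X[3]); v=(X[0]-X[3]+X[1]-X[2])
    return ctr.round(4), "len",np.linalg.norm(u)/2,np.linalg.norm(v)/2,"angU",np.degrees(np.arctan2(u[1],u[0])),"angV",np.degrees(np.arctan2(v[1],v[0]))
E
python3 - <<'E'
from pose import *
p=manip.snapshot("top")
print("plate",rect(p,[(40,92),(688,88),(700,557),(50,571)],(262,118),.004,0,0))
print("brick",rect(p,[(68,152),(228,100),(272,220),(112,283)],(375,180),.022,0,0))
print("relay",rect(p,[(130,115),(207,90),(222,150),(145,172)],(365,135),.036,0,0))
print("hs",rect(p,[(85,75),(258,105),(237,250),(60,220)],(205,190),.026,0,0))
print("coil",toworld(p,np.array([[102.5,133.5]])/8-.44+[150,190],.030))
def mask(x,y,w,h,f):
    c=crop(p["img"],x,y,w,h,8).astype(int); m=f(c).astype(np.uint8)
    k=max(cv2.findContours(m,0,1)[0],key=cv2.contourArea); return cv2.minAreaRect(k)
sat=lambda c:(c.max(2)-c.min(2))
for n,a,f,z in [("plate",(262,118,96,76),lambda c:(sat(c)<50),.004),("brick",(375,180,45,50),lambda c:(sat(c)<45)&(c.min(2)>100),.022),
  ("relay",(365,135,40,50),lambda c:(c[...,2]>110),.036),("hs",(205,190,45,40),lambda c:c[...,0]<95,.026),("coil",(150,190,30,40),lambda c:c[...,2]>105,.03)]:
    r=mask(*a,f); b=cv2.boxPoints(r); X=toworld(p,(b+.5)/8-.5+a[:2],z)[:,:2]
    print(n,X.mean(0).round(4),[np.linalg.norm(X[i+1]-X[i]).round(4) for i in(0,1)],[np.degrees(np.arctan2(*(X[i+1]-X[i])[::-1])).round(1) for i in (0,1)])
E
```

```text
plate (array([ 0.5625, -0.1094]), 'len', np.float64(0.2227388418458312), np.float64(0.16363187989179553), 'angU', np.float64(-89.86699408310068), 'angV', np.float64(0.20218864709178078))
brick (array([ 0.4358, -0.3426]), 'len', np.float64(0.057939861629837254), np.float64(0.044580753976936276), 'angU', np.float64(-71.21454281395499), 'angV', np.float64(17.797967160201214))
relay (array([ 0.5755, -0.3179]), 'len', np.float64(0.027332934179132896), np.float64(0.020309312446091472), 'angU', np.float64(-73.69087593000421), 'angV', np.float64(12.597520146019702))
hs (array([0.4235, 0.1181]), 'len', np.float64(0.059381101033913614), np.float64(0.04899442347859379), 'angU', np.float64(-100.40043248453462), 'angV', np.float64(-9.468194492437139))
coil [[0.43498081 0.28385219 0.03      ]]
plate [ 0.5564 -0.103 ] [np.float64(0.2435), np.float64(0.1802)] [np.float64(-89.8), np.float64(179.3)]
brick [ 0.4356 -0.343 ] [np.float64(0.0605), np.float64(0.0483)] [np.float64(-70.5), np.float64(-161.2)]
relay [ 0.5763 -0.3184] [np.float64(0.0285), np.float64(0.022)] [np.float64(-71.5), np.float64(-162.6)]
hs [0.4235 0.1192] [np.float64(0.0516), np.float64(0.062)] [np.float64(-10.0), np.float64(-100.3)]
coil [0.4356 0.2823] [np.float64(0.0301), np.float64(0.0237)] [np.float64(-90.7), np.float64(180.0)]
```

Measured: plate centre (0.5625, -0.109) with yaw about 0, brick (0.436, -0.343) at 18°, heat sink (0.4235, 0.118) at -10°, coil (0.435, 0.284), relay (0.5755, -0.318) at about 17°. Setting out towards the brick.

Create plan.py:
```python
# usage: plan.py x y z yaw_deg rows [yaw at which shift is made = current]
import sys,numpy as np
from station import manip
from scipy.spatial.transform import Rotation as R
s=manip.sense(); M=R.from_quat(s["tool_rot"]).as_matrix(); yaw=np.degrees(np.arctan2(M[1,1],M[0,1]))
print("t",round(s["t"],2),"tcp",s["tcp_pos"].round(4),"yaw",yaw.round(2),"tilt",M[:2,2].round(4),"gap",round(s["finger_gap"],3),"grip",round(s["gripper_force"],1),"F",s["force"].round(1))
if len(sys.argv)>1:
    x,y,z,w,n=map(float,sys.argv[1:]); d=np.array([x,y,z])-s["tcp_pos"]; b=M.T@d; 
    dy=(w-yaw+180)%360-180
    print("total share",(b/.5).round(4),"turn",(-dy/360).round(4),"min rows",np.ceil([np.linalg.norm(d)/.0417,abs(dy)/7.16]))
    print("per row",(b/.5/n).round(4),"turn",(-dy/360/n).round(4))
```

```text
(no output)
```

Emit:
servo_tool(commands=[-0.058,-0.058,0,0,0,0,1,-0.058,-0.058,0,0,0,0,1,-0.058,-0.058,0,0,0,0,1,-0.058,-0.058,0,0,0,0,1,-0.058,-0.058,0,0,0,0,1,-0.058,-0.058,0,0,0,0,1,-0.058,-0.058,0,0,0,0,1,-0.058,-0.058,0,0,0,0,1,-0.058,-0.058,0,0,0,0,1,-0.058,-0.058,0,0,0,0,1,-0.058,-0.058,0,0,0,0,1,-0.058,-0.058,0,0,0,0,1], force=40)

```text
t: 2.65
tcp_pos: [0.4223, 0.1395, 0.2317]
tool_rot: [0.174, 0.985, 0.0, 0.0]
force: [-0.1, 0.7, 0.5]
finger_gap: 1.006
gripper_force: 0.0
```

```bash
python3 plan.py 0.4357 -0.3428 0.2 18 12
```

```text
t 2.65 tcp [0.4223 0.1395 0.2317] yaw 70.01 tilt [0.001  0.0002] gap 1.006 grip 0.0 F [-0.1  0.7  0.5]
total share [-0.3548 -0.8974  0.0632] turn 0.1445 min rows [12.  8.]
per row [-0.0296 -0.0748  0.0053] turn 0.012
```

Emit:
servo_tool(commands=[-0.0296,-0.0748,0.005,0,0,0,1,-0.0296,-0.0748,0.005,0,0,0,1,-0.0296,-0.0748,0.005,0,0,0,1,-0.0296,-0.0748,0.005,0,0,0,1,-0.0296,-0.0748,0.005,0,0,0,1,-0.0296,-0.0748,0.005,0,0,0,1,-0.0296,-0.0748,0.005,0,0,0,1,-0.0296,-0.0748,0.005,0,0,0,1,-0.0296,-0.0748,0.005,0,0,0,1,-0.0296,-0.0748,0.005,0,0,0,1,-0.0296,-0.0748,0.005,0,0,0,1,-0.0296,-0.0748,0.005,0,0,0,1])

```text
t: 3.65
tcp_pos: [0.4349, -0.3433, 0.2013]
tool_rot: [0.174, 0.985, -0.0, 0.0]
force: [0.4, 0.4, 0.3]
finger_gap: 1.001
gripper_force: 0.0
```

Emit:
servo_tool(commands=[0,0,0.025,0,0,0.016,1,0,0,0.025,0,0,0.016,1,0,0,0.025,0,0,0.016,1,0,0,0.025,0,0,0.016,1,0,0,0.025,0,0,0.016,1,0,0,0.025,0,0,0.016,1,0,0,0.025,0,0,0.016,1,0,0,0.025,0,0,0.016,1,0,0,0.025,0,0,0.0165,1,0,0,0,0,0,0,1])

```text
t: 4.48
tcp_pos: [0.4342, -0.3401, 0.0868]
tool_rot: [0.589, 0.808, 0.0, -0.002]
force: [1.1, 0.0, 0.3]
finger_gap: 0.999
gripper_force: 0.0
```

```bash
python3 plan.py 0.4357 -0.3428 0.003 18.5 8
```

```text
t 4.48 tcp [ 0.4342 -0.3401  0.0868] yaw 17.89 tilt [-0.0028  0.0033] gap 0.999 grip 0.0 F [1.1 0.  0.3]
total share [-0.0068  0.0014  0.1676] turn -0.0017 min rows [3. 1.]
per row [-0.0008  0.0002  0.0209] turn -0.0002
```

Emit:
servo_tool(commands=[-0.0068,0.0014,0,0,0,-0.001,1,0,0,0.03,0,0,0,1,0,0,0.03,0,0,0,1,0,0,0.03,0,0,0,1,0,0,0.03,0,0,0,1,0,0,0.02,0,0,0,1,0,0,0.014,0,0,0,1,0,0,0.008,0,0,0,1,0,0,0,0,0,0,1,0,0,0,0,0,0,1])

```text
t: 5.32
tcp_pos: [0.4372, -0.3444, 0.0082]
tool_rot: [0.585, 0.811, -0.0, 0.0]
force: [-0.7, -0.1, -0.2]
finger_gap: 1.001
gripper_force: 0.0
```

```bash
python3 plan.py 0.4357 -0.3428 0.003 18.5 8; python3 -c "
from h import *
p=manip.snapshot('top');cv2.imwrite('pics/f.png',crop(p['img'][:,:,::-1],350,160,90,75,8))"
```

```text
t 5.32 tcp [ 0.4372 -0.3444  0.0082] yaw 18.38 tilt [ 0.0005 -0.0006] gap 1.001 grip 0.0 F [-0.7 -0.1 -0.2]
total share [ 0.0041 -0.0018  0.0104] turn -0.0003 min rows [1. 1.]
per row [ 0.0005 -0.0002  0.0013] turn -0.0
```

View pics/f.png

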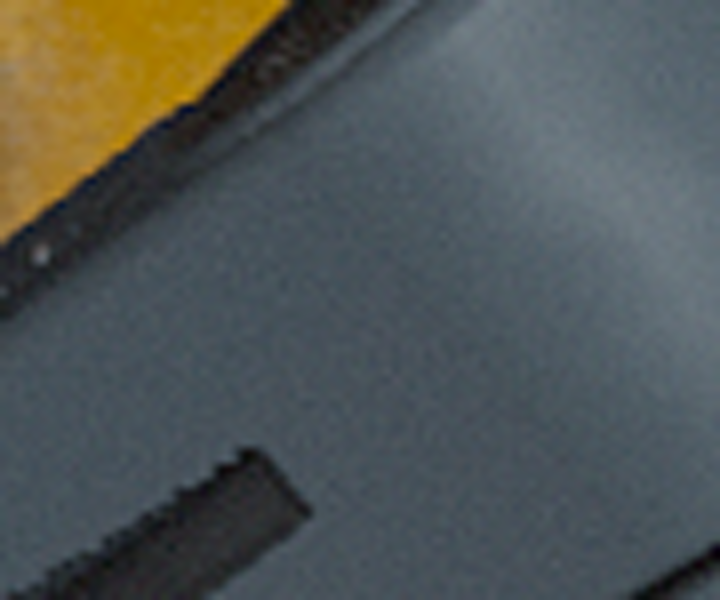

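The arm hides the brick from above, so I rely on the measured pose. Final correction, then grip.

Emit:
servo_tool(commands=[0.004,-0.0018,0.01,0,0,0,1,0,0,0,0,0,0,1,0,0,0,0,0,0,0,0,0,0,0,0,0,-1,0,0,0,0,0,0,-1,0,0,0,0,0,0,-1,0,0,0,0,0,0,-1,0,0,0,0,0,0,-1,0,0,0,0,0,0,-1,0,0,0,0,0,0,-1])

```text
t: 6.2
tcp_pos: [0.4355, -0.3426, 0.0031]
tool_rot: [0.585, 0.811, -0.0, 0.0]
force: [0.4, 0.2, 4.1]
finger_gap: 0.528
gripper_force: 42.8
```

```bash
python3 plan.py 0.525 -0.1095 0.08 0 8
```

```text
t 6.2 tcp [ 0.4355 -0.3426  0.0031] yaw 18.36 tilt [ 0.0003 -0.0004] gap 0.528 grip 42.8 F [0.4 0.2 4.1]
total share [ 0.3861  0.3167 -0.1539] turn 0.051 min rows [7. 3.]
per row [ 0.0483  0.0396 -0.0192] turn 0.0064
```

Emit:
servo_tool(commands=[0,0,-0.04,0,0,0,-1,0,0,-0.07,0,0,0,-1,0,0,-0.07,0,0,0,-1,0.0483,0.0396,-0.04,0,0,0,-1,0.0483,0.0396,0,0,0,0,-1,0.0483,0.0396,0,0,0,0,-1,0.0483,0.0396,0,0,0,0,-1,0.0483,0.0396,0,0,0,0,-1,0.0483,0.0396,0,0,0,0,-1,0.0483,0.0396,0,0,0,0,-1,0.0483,0.0396,0,0,0,0,-1,0,0,0,0,0,0.012,-1])

```text
t: 7.2
tcp_pos: [0.5253, -0.1039, 0.1122]
tool_rot: [0.614, 0.789, 0.001, -0.001]
force: [-0.9, 0.2, -1.5]
finger_gap: 0.529
gripper_force: 42.2
```

Emit:
servo_tool(commands=[0,0,0.04,0,0,0.013,-1,0,0,0.04,0,0,0.013,-1,0,0,0.04,0,0,0.013,-1,0,0,0,0,0,0,-1,0,0,0,0,0,0,-1,0,0,0,0,0,0,-1])

```text
t: 7.7
tcp_pos: [0.5251, -0.1094, 0.0531]
tool_rot: [0.707, 0.708, 0.0, 0.0]
force: [-0.6, -1.1, -0.8]
finger_gap: 0.524
gripper_force: 42.1
```

```bash
python3 plan.py 0.525 -0.1095 0.0075 0 6
```

```text
t 7.7 tcp [ 0.5251 -0.1094  0.0531] yaw 0.09 tilt [ 0.0002 -0.0001] gap 0.524 grip 42.1 F [-0.6 -1.1 -0.8]
total share [-0.0002 -0.0003  0.0911] turn 0.0002 min rows [2. 1.]
per row [-0.     -0.0001  0.0152] turn 0.0
```

Emit:
servo_tool(commands=[0,0,0.03,0,0,0,-1,0,0,0.03,0,0,0,-1,0,0,0.015,0,0,0,-1,0,0,0.01,0,0,0,-1,0,0,0.006,0,0,0,-1,0,0,0,0,0,0,-1,0,0,0,0,0,0,-1,0,0,0,0,0,0,0.3,0,0,0,0,0,0,0.5,0,0,0,0,0,0,0.7,0,0,0,0,0,0,0.7,0,0,0,0,0,0,0.7])

```text
t: 8.7
tcp_pos: [0.5251, -0.1093, 0.0076]
tool_rot: [0.707, 0.707, 0.0, 0.0]
force: [-0.8, -0.6, 0.4]
finger_gap: 0.848
gripper_force: 0.0
```

```bash
python3 plan.py 0.4235 0.1185 0.12 0 8
```

```text
t 8.7 tcp [ 0.5251 -0.1093  0.0076] yaw -0.0 tilt [ 0.0005 -0.0002] gap 0.848 grip 0.0 F [-0.8 -0.6  0.4]
total share [ 0.4556 -0.2031 -0.2251] turn -0.0 min rows [7. 1.]
per row [ 0.0569 -0.0254 -0.0281] turn -0.0
```

Emit:
servo_tool(commands=[0,0,-0.03,0,0,0,0.7,0,0,-0.06,0,0,0,1,0,0,-0.06,0,0,0,1,0,0,-0.06,0,0,0,1,0.0651,-0.029,0,0,0,0,1,0.0651,-0.029,0,0,0,0,1,0.0651,-0.029,0,0,0,0,1,0.0651,-0.029,0,0,0,0,1,0.0651,-0.029,0,0,0,0,1,0.0651,-0.029,0,0,0,0,1,0.0651,-0.029,0,0,0,0,1,0,0,0,0,0,0.014,1])

```text
t: 9.7
tcp_pos: [0.4183, 0.1229, 0.1123]
tool_rot: [0.736, 0.677, -0.002, -0.002]
force: [-0.2, -0.5, -0.3]
finger_gap: 1.002
gripper_force: 0.0
```

Emit:
servo_tool(commands=[0,0,0.03,0,0,0.0138,1,0,0,0.03,0,0,0,1,0,0,0,0,0,0,1,0,0,0,0,0,0,1,0,0,0,0,0,0,1])

```text
t: 10.12
tcp_pos: [0.4237, 0.1185, 0.0827]
tool_rot: [0.766, 0.643, 0.0, 0.0]
force: [-0.6, -0.5, -1.3]
finger_gap: 1.003
gripper_force: 0.0
```

```bash
python3 plan.py 0.4235 0.1185 0.005 -10 6; python3 -c "
from h import *
p=manip.snapshot('top');cv2.imwrite('pics/g.png',crop(p['img'][:,:,::-1],262,118,96,75,8))"
```

```text
t 10.12 tcp [0.4237 0.1185 0.0827] yaw -10.02 tilt [0.0003 0.    ] gap 1.003 grip 0.0 F [-0.6 -0.5 -1.3]
total share [-1.000e-04 -4.000e-04  1.553e-01] turn -0.0 min rows [2. 1.]
per row [-0.     -0.0001  0.0259] turn -0.0
```

View pics/g.png

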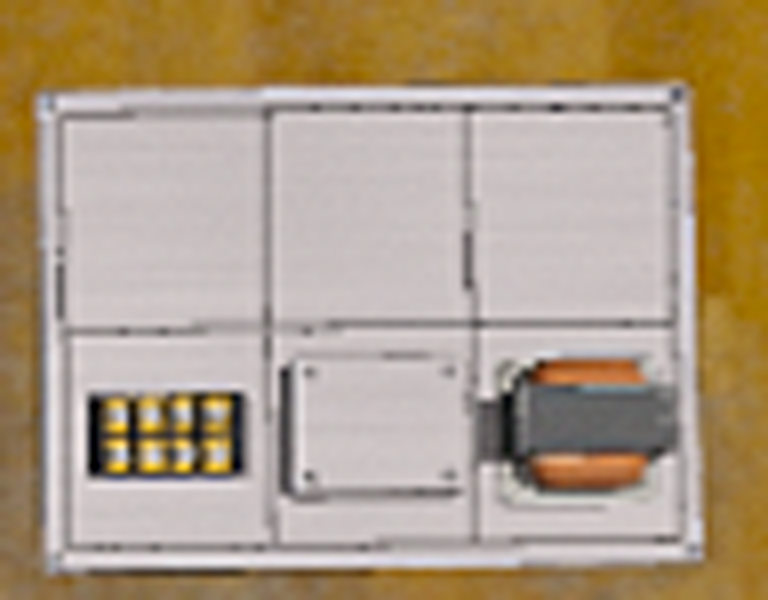

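Brick is on the plate: top-face corners near (292,355), (461,353), (466,489), (297,494). I'll turn that into a position.

Run:
```python
from pose import *
p=manip.snapshot("top")
print(rect(p,[(291,355),(461,353),(466,489),(297,494)],(262,118),.026,0,0))
hx=lambda x0,y0,a,b:[(x0+a*i,y0+b*j) for i,j in((1,1),(1,-1),(-1,-1),(-1,1))]
print(((topix(p,[(x,y,.026) for x,y in hx(.525,-.1095,.023,.029)])-[262,118]+.5)*8-.5).round(0).tolist())
# grid square corners on the picture: middle near square
print(rect(p,[(270,328),(474,323),(475,541),(273,547)],(262,118),.004,0,0))
```

```text
(array([ 0.5267, -0.1094]), 'len', np.float64(0.05704641034949504), np.float64(0.04646798877333705), 'angU', np.float64(-89.48957539883148), 'angV', np.float64(1.1624766457963096))
[[292.0, 361.0], [464.0, 359.0], [467.0, 495.0], [294.0, 497.0]]
(array([ 0.525 , -0.1098]), 'len', np.float64(0.06952931554702373), np.float64(0.07507855501456455), 'angU', np.float64(-89.12065034928169), 'angV', np.float64(-0.5904920849044113))
```

Emit:
servo_tool(commands=[0,0,0.04,0,0,0,1,0,0,0.04,0,0,0,1,0,0,0.04,0,0,0,1,0,0,0.02,0,0,0,1,0,0,0.015,0,0,0,1,0,0,0,0,0,0,1,0,0,0,0,0,0,0.4,0,0,0,0,0,0,0.2,0,0,0,0,0,0,-1,0,0,0,0,0,0,-1,0,0,0,0,0,0,-1,0,0,0,0,0,0,-1], force=30)

```text
t: 11.22
tcp_pos: [0.4239, 0.1186, 0.0057]
tool_rot: [0.766, 0.643, 0.001, 0.001]
force: [-0.0, 0.3, 6.8]
finger_gap: 0.578
gripper_force: 31.9
```

```bash
python3 plan.py 0.525 -0.1095 0.12 0 8
```

```text
t 11.22 tcp [0.4239 0.1186 0.0057] yaw -10.01 tilt [ 0.0017 -0.    ] gap 0.578 grip 31.9 F [-0.   0.3  6.8]
total share [-0.4141  0.2787 -0.2282] turn -0.0278 min rows [7. 2.]
per row [-0.0518  0.0348 -0.0285] turn -0.0035
```

Emit:
servo_tool(commands=[0,0,-0.04,0,0,0,-1,0,0,-0.07,0,0,0,-1,0,0,-0.07,0,0,0,-1,-0.0518,0.0348,-0.04,0,0,0,-1,-0.0518,0.0348,0,0,0,0,-1,-0.0518,0.0348,0,0,0,0,-1,-0.0518,0.0348,0,0,0,0,-1,-0.0518,0.0348,0,0,0,0,-1,-0.0518,0.0348,0,0,0,0,-1,-0.0518,0.0348,0,0,0,0,-1,-0.0518,0.0348,0,0,0,0,-1,0,0,0,0,0,-0.0139,-1])

```text
t: 12.22
tcp_pos: [0.5289, -0.1158, 0.1156]
tool_rot: [0.738, 0.675, 0.001, 0.004]
force: [1.1, -0.5, 1.0]
finger_gap: 0.579
gripper_force: 31.8
```

Emit:
servo_tool(commands=[0,0,0.04,0,0,-0.0139,-1,0,0,0.04,0,0,0,-1,0,0,0,0,0,0,-1,0,0,0,0,0,0,-1,0,0,0,0,0,0,-1,0,0,0,0,0,0,-1])

```text
t: 12.72
tcp_pos: [0.5252, -0.1097, 0.0759]
tool_rot: [0.707, 0.707, 0.0, 0.001]
force: [0.4, -0.5, -1.0]
finger_gap: 0.583
gripper_force: 31.8
```

```bash
python3 plan.py 0.5255 -0.1095 0.0325 0 6
```

```text
t 12.72 tcp [ 0.5252 -0.1097  0.0759] yaw 0.01 tilt [ 0.0018 -0.0008] gap 0.583 grip 31.8 F [ 0.4 -0.5 -1. ]
total share [0.0005 0.0005 0.0868] turn 0.0 min rows [2. 1.]
per row [0.0001 0.0001 0.0145] turn 0.0
```

Emit:
servo_tool(commands=[0.0005,0.0005,0.03,0,0,0,-1,0,0,0.025,0,0,0,-1,0,0,0.015,0,0,0,-1,0,0,0.01,0,0,0,-1,0,0,0.006,0,0,0,-1,0,0,0,0,0,0,-1,0,0,0,0,0,0,-1,0,0,0,0,0,0,0.3,0,0,0,0,0,0,0.5,0,0,0,0,0,0,0.7,0,0,0,0,0,0,0.7,0,0,0,0,0,0,0.7])

```text
t: 13.72
tcp_pos: [0.5248, -0.1094, 0.0319]
tool_rot: [0.707, 0.707, 0.0, 0.0]
force: [0.9, 0.5, -0.2]
finger_gap: 0.85
gripper_force: 0.0
```

```bash
python3 plan.py 0.4352 0.2832 0.12 -90 11
```

```text
t 13.72 tcp [ 0.5248 -0.1094  0.0319] yaw -0.0 tilt [ 0.0003 -0.0001] gap 0.85 grip 0.0 F [ 0.9  0.5 -0.2]
total share [ 0.7852 -0.1793 -0.1763] turn 0.25 min rows [10. 13.]
per row [ 0.0714 -0.0163 -0.016 ] turn 0.0227
```

Emit:
servo_tool(commands=[0,0,-0.03,0,0,0,0.7,0,0,-0.06,0,0,0,1,0,0,-0.06,0,0,0,1,0,0,-0.06,0,0,0,1,0.0714,-0.0163,0,0,0,0,1,0.0714,-0.0163,0,0,0,0,1,0.0714,-0.0163,0,0,0,0,1,0.0714,-0.0163,0,0,0,0,1,0.0714,-0.0163,0,0,0,0,1,0.0714,-0.0163,0,0,0,0,1,0.0714,-0.0163,0,0,0,0,1,0.0714,-0.0163,0,0,0,0,1])

```text
t: 14.72
tcp_pos: [0.4588, 0.1778, 0.1369]
tool_rot: [0.707, 0.707, 0.0, 0.0]
force: [0.1, 0.1, -0.2]
finger_gap: 1.0
gripper_force: 0.0
```

Emit:
servo_tool(commands=[0.0714,-0.0163,0,0,0,0,1,0.0714,-0.0163,0,0,0,0,1,0.0714,-0.0163,0,0,0,0,1,0,0,0,0,0,0.019,1,0,0,0,0,0,0.019,1,0,0,0,0,0,0.019,1,0,0,0,0,0,0.019,1,0,0,0,0,0,0.019,1,0,0,0,0,0,0.019,1,0,0,0,0,0,0.019,1,0,0,0,0,0,0.019,1,0,0,0,0,0,0.019,1])

```text
t: 15.72
tcp_pos: [0.435, 0.2833, 0.1368]
tool_rot: [0.97, 0.243, -0.0, 0.0]
force: [0.1, -0.0, -0.3]
finger_gap: 0.997
gripper_force: 0.0
```

Emit:
servo_tool(commands=[0,0,0.02,0,0,0.019,1,0,0,0.03,0,0,0.019,1,0,0,0.03,0,0,0.019,1,0,0,0.03,0,0,0.019,1,0,0,0,0,0,0.003,1,0,0,0,0,0,0,1,0,0,0,0,0,0,1,0,0,0,0,0,0,1])

```text
t: 16.38
tcp_pos: [0.4358, 0.2836, 0.0827]
tool_rot: [1.0, 0.001, 0.001, -0.0]
force: [-0.6, -0.2, 1.0]
finger_gap: 1.001
gripper_force: 0.0
```

```bash
python3 plan.py 0.4352 0.2832 0.005 -90 11;python3 -c "
from h import *
p=manip.snapshot('top');cv2.imwrite('pics/i.png',crop(p['img'][:,:,::-1],262,118,96,75,8))
p=manip.snapshot('scene');cv2.imwrite('pics/j.png',crop(p['img'][:,:,::-1],262,165,95,50,8))"
```

```text
t 16.38 tcp [0.4358 0.2836 0.0827] yaw -89.9 tilt [0.0017 0.0006] gap 1.001 grip 0.0 F [-0.6 -0.2  1. ]
total share [-0.0014  0.0009  0.1554] turn 0.0003 min rows [2. 1.]
per row [-0.0001  0.0001  0.0141] turn 0.0
```

View pics/i.png

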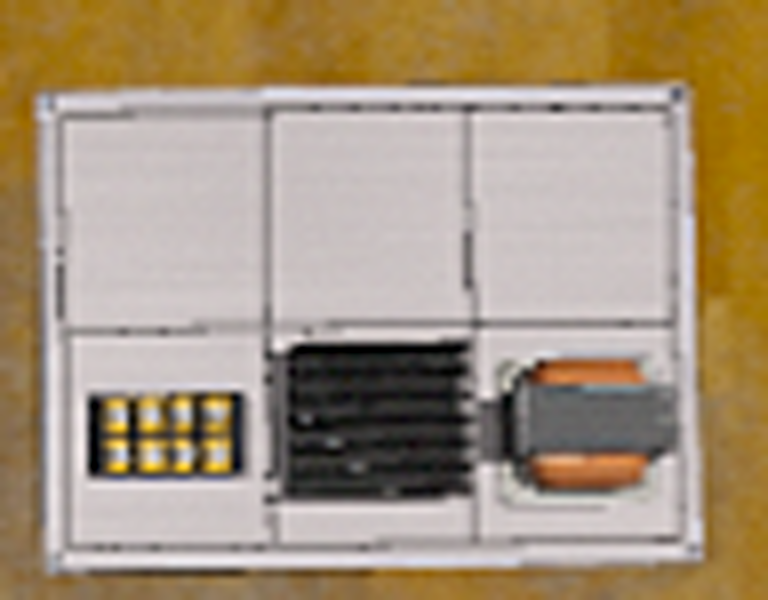

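View pics/j.png

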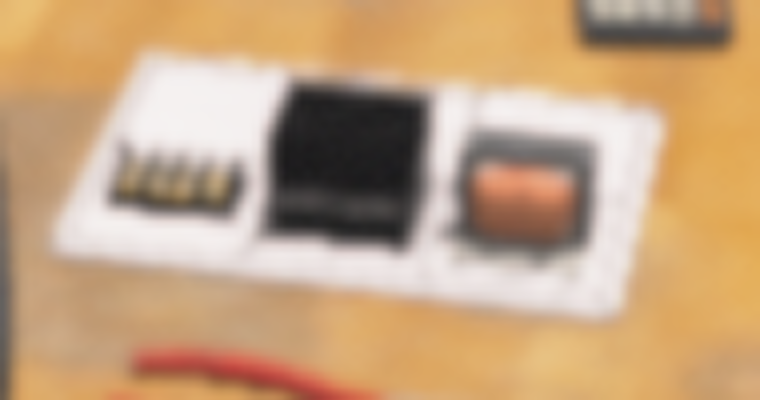

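The heat sink sits flat on the brick, aligned with the row, at crop (285–470, 345–497). Now grasping the coil.

Emit:
servo_tool(commands=[-0.0014,0.0009,0.03,0,0,0,1,0,0,0.04,0,0,0,0.5,0,0,0.04,0,0,0,0.2,0,0,0.025,0,0,0,0.2,0,0,0.018,0,0,0,0.2,0,0,0,0,0,0,0.2,0,0,0,0,0,0,-0.1,0,0,0,0,0,0,-0.3,0,0,0,0,0,0,-1,0,0,0,0,0,0,-1,0,0,0,0,0,0,-1,0,0,0,0,0,0,-1], force=25)

```text
t: 17.48
tcp_pos: [0.4351, 0.2832, 0.0063]
tool_rot: [1.0, 0.0, 0.001, -0.0]
force: [-0.2, 0.9, 6.3]
finger_gap: 0.282
gripper_force: 24.9
```

```bash
python3 plan.py 0.600 -0.1795 0.14 -90 12
python3 - <<'E'
from pose import *
p=manip.snapshot("top")
print(rect(p,[(287,345),(468,343),(471,494),(289,498)],(262,118),.052,0,0))
E
```

```text
t 17.48 tcp [0.4351 0.2832 0.0063] yaw -90.0 tilt [0.002  0.0008] gap 0.282 grip 24.9 F [-0.2  0.9  6.3]
total share [ 0.3302  0.9252 -0.2675] turn 0.0 min rows [13.  1.]
per row [ 0.0275  0.0771 -0.0223] turn 0.0
(array([ 0.5249, -0.1065]), 'len', np.float64(0.05980313044328348), np.float64(0.05027473207708992), 'angU', np.float64(-89.72557678973298), 'angV', np.float64(-0.18153581815326977))
```

Run:
```python
from h import *
p=manip.snapshot("top");s=14;o=np.array([290,155])
c=crop(p["img"][:,:,::-1],290,155,36,32,s).copy()
def dr(x,y,z,a,b,col):
    q=((topix(p,[(x+i*a,y+j*b,z) for i,j in((1,1),(1,-1),(-1,-1),(-1,1))])-o+.5)*s-.5)
    cv2.polylines(c,[q.round().astype(int).reshape(-1,1,2)],True,col,1)
dr(.525,-.1095,.052,.025,.03,(0,255,0)); dr(.525,-.1095,.004,.0375,.035,(255,0,0)); dr(.525,-.1095,.004,.023,.029,(0,0,255))
cv2.imwrite("pics/k.png",c)
```

```text
(no output)
```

View pics/k.png

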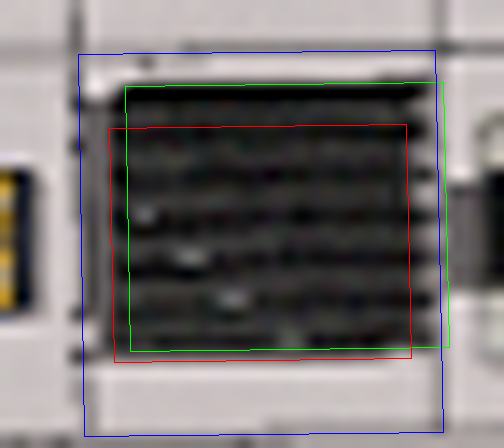

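The green outline (expected top) sits about 12 px right of the seen fins, so the heat sink is about 2 mm off centre along the row. That is acceptable. Carrying the coil over.

Emit:
servo_tool(commands=[0,0,-0.03,0,0,0,-1,0,0,-0.06,0,0,0,-1,0,0,-0.06,0,0,0,-1,0,0,-0.06,0,0,0,-1,0,0,-0.06,0,0,0,-1])

```text
t: 18.0
tcp_pos: [0.4339, 0.2826, 0.1416]
tool_rot: [1.0, -0.0, -0.0, 0.0]
force: [0.8, -0.5, -0.7]
finger_gap: 0.277
gripper_force: 24.6
```

Emit:
servo_tool(commands=[0.0275,0.0771,0,0,0,0,-1,0.0275,0.0771,0,0,0,0,-1,0.0275,0.0771,0,0,0,0,-1,0.0275,0.0771,0,0,0,0,-1,0.0275,0.0771,0,0,0,0,-1,0.0275,0.0771,0,0,0,0,-1,0.0275,0.0771,0,0,0,0,-1,0.0275,0.0771,0,0,0,0,-1,0.0275,0.0771,0,0,0,0,-1,0.0275,0.0771,0,0,0,0,-1,0.0275,0.0771,0,0,0,0,-1,0.0275,0.0771,0,0,0,0,-1])

```text
t: 19.0
tcp_pos: [0.5993, -0.1817, 0.1402]
tool_rot: [1.0, -0.0, -0.0, -0.0]
force: [1.0, -0.2, -0.6]
finger_gap: 0.278
gripper_force: 24.7
```

Emit:
servo_tool(commands=[0,0,0.05,0,0,0,-1,0,0,0.05,0,0,0,-1,0,0,0,0,0,0,-1,0,0,0,0,0,0,-1,0,0,0,0,0,0,-1])

```text
t: 19.42
tcp_pos: [0.5996, -0.1794, 0.091]
tool_rot: [1.0, 0.0, 0.0, 0.0]
force: [0.3, -0.9, 0.2]
finger_gap: 0.279
gripper_force: 24.7
```

```bash
python3 plan.py 0.600 -0.1795 0.0108 -90 12
```

```text
t 19.42 tcp [ 0.5996 -0.1794  0.091 ] yaw -89.97 tilt [ 0.0003 -0.0002] gap 0.279 grip 24.7 F [ 0.3 -0.9  0.2]
total share [0.0008 0.0002 0.1603] turn 0.0001 min rows [2. 1.]
per row [0.0001 0.     0.0134] turn 0.0
```

Emit:
servo_tool(commands=[0.0008,0,0.03,0,0,0,-1,0,0,0.04,0,0,0,-1,0,0,0.04,0,0,0,-1,0,0,0.025,0,0,0,-1,0,0,0.015,0,0,0,-1,0,0,0.01,0,0,0,-1,0,0,0,0,0,0,-1,0,0,0,0,0,0,-1,0,0,0,0,0,0,-0.3,0,0,0,0,0,0,-0.1,0,0,0,0,0,0,0.1,0,0,0,0,0,0,0.1])

```text
t: 20.42
tcp_pos: [0.6001, -0.1799, 0.0108]
tool_rot: [1.0, -0.0, 0.0, 0.0]
force: [-0.8, -0.4, -1.0]
finger_gap: 0.552
gripper_force: 0.0
```

Emit:
servo_tool(commands=[0,0,0,0,0,0,0.1,0,0,-0.02,0,0,0,0.1,0,0,-0.05,0,0,0,0.1,0,0,-0.07,0,0,0,0.1,0,0,-0.07,0,0,0,0.1,0,0,-0.05,0,0,0,0.1])

```text
t: 20.92
tcp_pos: [0.6007, -0.1802, 0.1439]
tool_rot: [1.0, -0.0, 0.002, 0.001]
force: [1.4, -0.3, -0.3]
finger_gap: 0.551
gripper_force: 0.0
```

```bash
python3 plan.py 0.5757 -0.318 0.12 17 4
```

```text
t 20.92 tcp [ 0.6007 -0.1802  0.1439] yaw -90.0 tilt [ 0.0031 -0.0016] gap 0.551 grip 0.0 F [ 1.4 -0.3 -0.3]
total share [-0.0501  0.2756  0.048 ] turn -0.2972 min rows [ 4. 15.]
per row [-0.0125  0.0689  0.012 ] turn -0.0743
```

Emit:
servo_tool(commands=[-0.0125,0.0689,0,0,0,0,0.1,-0.0125,0.0689,0,0,0,0,0.1,-0.0125,0.0689,0,0,0,0,0.1,-0.0125,0.0689,0,0,0,0,0.1,0,0,0,0,0,-0.0186,0.4,0,0,0,0,0,-0.0186,0.4,0,0,0,0,0,-0.0186,0.4,0,0,0,0,0,-0.0186,0.4,0,0,0,0,0,-0.0186,0.4,0,0,0,0,0,-0.0186,0.4,0,0,0,0,0,-0.0186,0.4,0,0,0,0,0,-0.0186,0.4])

```text
t: 21.92
tcp_pos: [0.5747, -0.3175, 0.1411]
tool_rot: [0.891, 0.453, 0.0, 0.0]
force: [-0.4, 0.6, -0.7]
finger_gap: 0.698
gripper_force: 0.0
```

Emit:
servo_tool(commands=[0,0,0,0,0,-0.0186,0.4,0,0,0,0,0,-0.0186,0.4,0,0,0,0,0,-0.0186,0.4,0,0,0,0,0,-0.0186,0.4,0,0,0.02,0,0,-0.0186,0.4,0,0,0.03,0,0,-0.0186,0.4,0,0,0.03,0,0,-0.0186,0.4,0,0,0.03,0,0,-0.0186,0.4,0,0,0,0,0,0,0.4,0,0,0,0,0,0,0.4,0,0,0,0,0,0,0.4])

```text
t: 22.83
tcp_pos: [0.5753, -0.3179, 0.0864]
tool_rot: [0.595, 0.804, 0.0, 0.001]
force: [0.6, 0.8, -0.4]
finger_gap: 0.701
gripper_force: 0.0
```

```bash
python3 plan.py 0.5757 -0.318 0.006 17 4
```

```text
t 22.83 tcp [ 0.5753 -0.3179  0.0864] yaw 16.99 tilt [ 0.0012 -0.0009] gap 0.701 grip 0.0 F [ 0.6  0.8 -0.4]
total share [-0.0002  0.0007  0.1607] turn -0.0 min rows [2. 1.]
per row [-0.0001  0.0002  0.0402] turn -0.0
```

Emit:
servo_tool(commands=[0,0.0007,0.03,0,0,0,0.4,0,0,0.04,0,0,0,0.4,0,0,0.04,0,0,0,0.4,0,0,0.03,0,0,0,0.4,0,0,0.02,0,0,0,0.4,0,0,0,0,0,0,0.2,0,0,0,0,0,0,-0.1,0,0,0,0,0,0,-0.3,0,0,0,0,0,0,-1,0,0,0,0,0,0,-1,0,0,0,0,0,0,-1,0,0,0,0,0,0,-1])

```text
t: 23.83
tcp_pos: [0.5761, -0.3182, 0.0069]
tool_rot: [0.594, 0.805, -0.0, 0.002]
force: [0.3, 0.0, 6.7]
finger_gap: 0.251
gripper_force: 25.3
```

```bash
python3 plan.py 0.600 -0.0395 0.14 0 8
```

```text
t 23.83 tcp [ 0.5761 -0.3182  0.0069] yaw 17.12 tilt [ 0.0024 -0.0018] gap 0.251 grip 25.3 F [0.3 0.  6.7]
total share [ 0.5179  0.2102 -0.2671] turn 0.0476 min rows [8. 3.]
per row [ 0.0647  0.0263 -0.0334] turn 0.0059
```

Emit:
servo_tool(commands=[0,0,-0.03,0,0,0,-1,0,0,-0.07,0,0,0,-1,0,0,-0.07,0,0,0,-1,0,0,-0.07,0,0,0,-1,0.0647,0.0263,-0.03,0,0,0,-1,0.0647,0.0263,0,0,0,0,-1,0.0647,0.0263,0,0,0,0,-1,0.0647,0.0263,0,0,0,0,-1,0.0647,0.0263,0,0,0,0,-1,0.0647,0.0263,0,0,0,0,-1,0.0647,0.0263,0,0,0,0,-1,0.0647,0.0263,0,0,0,0,-1])

```text
t: 24.83
tcp_pos: [0.599, -0.0374, 0.1411]
tool_rot: [0.594, 0.804, -0.0, -0.0]
force: [0.7, -0.1, -0.8]
finger_gap: 0.251
gripper_force: 24.6
```

Emit:
servo_tool(commands=[0,0,0,0,0,0.0158,-1,0,0,0.04,0,0,0.0158,-1,0,0,0.04,0,0,0.016,-1,0,0,0.04,0,0,0,-1,0,0,0,0,0,0,-1,0,0,0,0,0,0,-1,0,0,0,0,0,0,-1])

```text
t: 25.42
tcp_pos: [0.6, -0.0393, 0.0814]
tool_rot: [0.707, 0.707, 0.0, 0.001]
force: [0.6, 0.8, 0.1]
finger_gap: 0.254
gripper_force: 24.6
```

```bash
python3 plan.py 0.600 -0.0395 0.0114 0 8
```

```text
t 25.42 tcp [ 0.6    -0.0393  0.0814] yaw 0.0 tilt [ 0.0013 -0.0004] gap 0.254 grip 24.6 F [0.6 0.8 0.1]
total share [-0.0003 -0.0002  0.14  ] turn 0.0 min rows [2. 1.]
per row [-0.     -0.      0.0175] turn 0.0
```

Emit:
servo_tool(commands=[0,0,0.03,0,0,0,-1,0,0,0.04,0,0,0,-1,0,0,0.035,0,0,0,-1,0,0,0.02,0,0,0,-1,0,0,0.01,0,0,0,-1,0,0,0.005,0,0,0,-1,0,0,0,0,0,0,-1,0,0,0,0,0,0,-1,0,0,0,0,0,0,-0.3,0,0,0,0,0,0,-0.1,0,0,0,0,0,0,0.1,0,0,0,0,0,0,0.1])

```text
t: 26.42
tcp_pos: [0.5996, -0.0392, 0.0106]
tool_rot: [0.707, 0.707, 0.0, 0.0]
force: [-0.2, 0.2, -0.1]
finger_gap: 0.549
gripper_force: 0.0
```

Emit:
servo_tool(commands=[0,0,0,0,0,0,0.1,0,0,-0.02,0,0,0,0.1,0,0,-0.05,0,0,0,0.1,0,0,-0.07,0,0,0,0.1,0,0,-0.07,0,0,0,0.1,0,0,-0.05,0,0,0,0.1,0.07,-0.04,0,0,0,0,0.1,0.07,-0.04,0,0,0,0,0.1,0.07,-0.04,0,0,0,0,0.1,0.07,-0.04,0,0,0,0,0.1,0.07,-0.04,0,0,0,0,0.1,0.07,-0.04,0,0,0,0,0.1])

```text
t: 27.42
tcp_pos: [0.4784, 0.1722, 0.1412]
tool_rot: [0.707, 0.707, 0.0, 0.0]
force: [1.5, 0.1, -0.5]
finger_gap: 0.551
gripper_force: 0.0
```

Emit:
servo_tool(commands=[0.08,0,0,0,0,0,0.1,0.08,0,0,0,0,0,0.1,0,0,0,0,0,0,0.1,0,0,0,0,0,0,0.1,0,0,0,0,0,0,0.1])

```text
t: 27.83
tcp_pos: [0.4792, 0.2508, 0.1407]
tool_rot: [0.707, 0.707, -0.0, 0.0]
force: [0.5, 0.1, 0.5]
finger_gap: 0.547
gripper_force: 0.0
```

Run:
```python
from h import *
p=manip.snapshot("top");s=8;o=np.array([262,118])
c=crop(p["img"][:,:,::-1],262,118,96,75,s).copy()
def dr(x,y,z,a,b,col):
    q=((topix(p,[(x+i*a,y+j*b,z) for i,j in((1,1),(1,-1),(-1,-1),(-1,1))])-o+.5)*s-.5)
    cv2.polylines(c,[q.round().astype(int).reshape(-1,1,2)],True,col,1)
dr(.525,-.1095,.052,.025,.03,(0,255,0)); dr(.6,-.0395,.04,.011,.014,(0,0,255)); dr(.6,-.1795,.034,.0125,.0125,(0,0,255))
cv2.imwrite("pics/l.png",c)
print(manip.sense()["tcp_pos"])
```

```text
[0.47930262 0.2500648  0.14053486]
```

View pics/l.png

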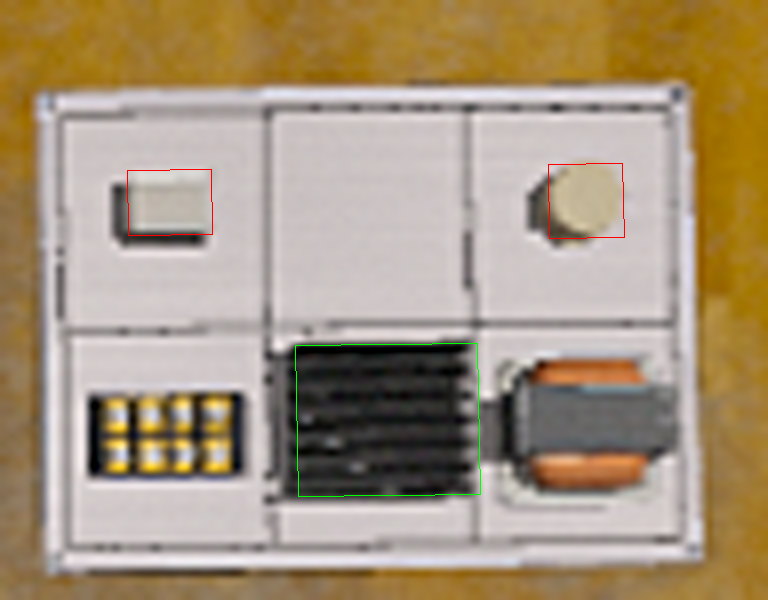

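Relay at crop (168,208) and coil at (585,200) both stand upright within 1–2 mm of their square centres. The heat sink is still aligned on the brick, and the gripper is well clear. Handing in.

```bash
python3 -c "
from station import manip
print(manip.sign_off())"
```

```text
the job is handed in; nothing more can be done
None
```

The job is handed in after about 28 s of robot time: brick, heat sink, coil and relay were placed in the order asked, all within about 2 mm of their targets by the camera. The ring core, flux pot and side cutters were not touched.

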